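# Present a sensor coupon to the inspection camera

## Robot

A 6-joint arm with a two-finger parallel gripper is mounted at the origin on the work surface. World frame = base frame: x ahead of the robot, y to its left, z up, the work surface at z = 0. Lengths are in m, angles in rad, forces in N, time in s.
With the tool pointing down it reaches from about 0.3 to 1 m from the base axis. Payload 5.1 kg.
Tool frame: the origin (TCP) lies midway between the tips of the shut fingers; the grasp point (between the pads) lies 19 mm behind it (manip.hold_point_z is the distance from the TCP to the grasp point, in m); z points along the fingers, y is the line along which they close (so a half turn about z gives the same grasp; the last joint's range is limited). The gripper opens to 95 mm and grips with 3 to 60 N. Pads are 20 mm wide; open, the fingers measure 119 mm over their backs; the gripper's body (75 mm by 180 mm) begins 59 mm behind the grasp point.
Start: joints at [-1.248, 0.124, 1.65, -0, 1.367, -0.083], TCP at [0.257, -0.597, 0.215] pointing down, gripper open.
Joint ranges: [-2.61, 2.61], [-1.02, 2.33], [0.03, 2.71], [-1.35, 4.49], [0.32, 2.68], [-2.91, 2.91]. Speed limits (rad/s): [2.57, 2.57, 3.14, 3.14, 3.14, 3.14].

## Interface

Orientations are given as a rotation vector (axis times angle).
In Python, from rig import manip gives the robot as it stands. The module is installed in compiled form; this text tells all that it offers.
- The arm moves only by the tool move_arm, never from a script. Its argument "plan" is a list that holds one entry, the list of rows, each a list of 7 numbers: the shift along the tool's x, y, z each as a share of 0.2 m, from -1 to 1, then the turn, a rotation vector about the tool's x, y, z each as a share of 60 degrees, from -1 to 1, then the opening, from 0 (shut) to 1 (fully open). In form: [[[dx, dy, dz, wx, wy, wz, hand], ...]]. A call has 1 to 12 rows; each row is the pose to reach, as a shift and turn from the pose commanded when the call began, along the tool's axes at that moment; what a row does not reach only later rows make up. A row lasts 1/8 s, in which the tool goes at most 62.5 mm and 10.7 degrees, less where a joint would pass 70% of its speed; a pose out of reach is approached as far as the arm can. A call with a number of a shift or a turn outside -1 to 1 is refused whole. A call with a gripper value outside its range is refused whole. The fingers move at their own pace and stop on an object; the grip force is fixed at half the most. Time passes only in rows, so rows that repeat a pose let the fingers close. It gives the time, the measured TCP pose, the force, the opening and the grip force at its end, in the units of the state.
- manip.get_obs(): the state, without advancing time (a new reading comes with each control period).
- manip.camera(name): name is "scene" or "side" or "wrist"; returns (picture, depth): 420x560x3 uint8, red, green, blue; 420x560 float32, m along the optical axis (not along the pixel's ray), 0 where there is no reading.
- manip.camera_params(name): a dict with "mtx" (3x3 intrinsics, pixels), "world_from_camera" (4x4, takes a point from camera to world coordinates). Camera axes: x right, y down, z forward; pixel columns grow to the right and rows downward; lengths in m; the calibration is good to about 2 mm. A picture is of the moment at which its call begins: read the wrist's pose just before it. camera_params takes no time and is no camera call; for the wrist camera it gives the pose at the moment of the call.
- manip.finish_job(): hands the job in; it is judged then, once.
Trained networks look in the newest picture that a camera, given by its name, has taken for a name from the list of things; names that differ only in an ending like _2 or _b are one class to them, and where a whole thing is asked for, a point or a joint stands for the part that bears it (a point fixed in the world has none). Each returns a list of dicts, best first, with "conf" (0 to 1); they miss things now and then, are a little off and sometimes report something else, mostly with a low value. They report only what shows in the picture. A call takes as long as a camera call. They do not tell look-alikes from the thing itself.
- manip.boxes_of(camera, label): "rect" ([left, top, width, height] in pixels, round what is visible of it).
- manip.regions_of(camera, label): "pixels" (420x560 bool, what is visible of it) and "rect" ([left, top, width, height] in pixels, round what is visible of it).
The state is a dict: "clock": time; "qpos": joint angles; "qd": joint speeds; "joint_torque": joint torques, N m; "tool_pos": TCP position; "tcp_rot": TCP orientation; "ft_force": force on the tool from outside, world axes, zero at the start; "ft_torque": the same for the moment, N m; "width": finger opening in m; "gripper_force": force on a finger pad.
Only numpy, scipy, OpenCV 4.12 (cv2) and the standard library are available. Lean on these libraries where they do the work, as an engineer would, in place of code of your own. Each camera call takes 0.05 s, during which the arm holds its last target. There are 200 camera calls.

## Task

Lift the yellow sensor coupon out of the rack and hold it up to the inspection camera: green sensor patch centred on the lens axis, 140 mm in front of the lens, face square to the tilted camera with the grip tab at the top. Finish while still holding it there, still and in the air; do not touch the camera or its stand, and leave the other coupons and everything else on the bench as they are.

Things in the scene. Friction and masses are not known exactly. Their poses are not given: they have to be found in the camera images.
- yellow_coupon: Yellow plastic coupon to present, about 35 g, loose in one of the rack's slots (mm). Plate 44 (y) x 6 (x) x 56 high, topped by a grip tab 22 (y) x 10 (x) from z = 56 to 96; origin centre of underside, z up. Sensor face with the green patch is +x, back is plain. At the start upright in its slot, origin 5 mm above the table, axes parallel to the rack's.
- yellow_coupon_patch (a point): Centre of the green 26 x 26 mm patch on the yellow coupon's sensor face: 38 mm above the coupon's underside, 4 mm in front of its mid-plane (+x). Axes as the coupon's.
- white_coupon: White coupon of the same shape and size, in another slot; to be left in place. Axes as the yellow coupon's.
- blue_coupon: Blue coupon of the same shape and size, in another slot; to be left in place. Axes as the yellow coupon's.
- rack: Grey rack block, 150 (x) x 72 (y) x 25 mm high, fixed to the table; origin at the centre of its underside, +x away from the robot (yaw within 0.6 rad). Upright slots at x = -45, 0 and 45 mm, each 8 (x) x 46 (y) mm and 20 mm deep; coupons pull straight up. Which coupon is in which slot varies.
- camera_stand: Fixed camera stand: dark base 150 x 130 x 15 mm, steel column 20 mm in diameter, 400 mm high, 120 mm behind (+x of) the base's front edge. Origin on the table, at the middle of the base's front edge. The blue carriage and the camera hang on its -x side; the camera looks towards the robot and down. Not to be touched.
- lens (a point): Centre of the camera's lens glass (barrel 45 mm diameter, aluminium and black, with a blue glint). Axes of the camera head: the camera looks along -x, which slopes down by 0.2 to 0.48 rad; y is level; z is the picture's up. The black head, 50 mm square, starts 45 mm behind the lens (+x). Height, tilt, place and yaw vary but stay put during the job.
- focus (a point): Point in the air on the lens axis, 140 mm in front of the lens (its -x side), where the patch is to be held. Axes as lens: a coupon presented rightly has its axes parallel to these, x to x, y to y, z to z.
- wash_bottle: White bottle with a blue cap, 64 mm diameter, 160 mm high, loose; origin at the centre of its underside.
- amber_jar: Amber glass jar, 48 mm diameter, 75 mm high, loose; origin at the centre of its underside.
- mouse: Black computer mouse, 100 x 58 x 32 mm, loose; origin at the centre of its underside.
- screwdriver: Red-handled screwdriver, 160 mm long, lying loose along its x axis.
Things that resemble listed ones, but are neither listed nor needed, are in the scene too. There is more than one size of the rack; the job needs the middle-sized.

How it is judged:
On the way:
1. the yellow coupon is lifted clear out of the rack in the gripper (height (world z) of yellow_coupon above 0.05 m and contact force between yellow_coupon and the fingers above 1 N and contact force between yellow_coupon and rack below 0.05 N), for 0.2 s.
At the end, for the whole second after the job is handed in: Yellow coupon held still by the gripper alone, 50 mm or more up; patch within 15 mm of the point 140 mm in front of the lens; sensor face to the lens and tab to the picture's top, each within 0.2 rad; other coupons within 12 mm, bottle, jar, mouse, screwdriver within 30 mm of their starts (all of step 1 and distance between yellow_coupon_patch and focus below 0.015 m and angle between the x axis of yellow_coupon and the x axis of lens, either way round below 0.2 rad and angle between the z axis of yellow_coupon and the z axis of lens, either way round below 0.2 rad and x of lens in the frame of yellow_coupon above 0.05 m and angle between yellow_coupon's own z axis and vertical below 1.2 rad and contact force between yellow_coupon and camera_stand below 0.05 N and linear speed of yellow_coupon below 0.02 m/s and angular speed of yellow_coupon below 0.15 rad/s and distance of each of white_coupon, blue_coupon from where it was at the start of the episode below 0.012 m and distance of each of wash_bottle, amber_jar, mouse, screwdriver from where it was at the start of the episode below 0.03 m); the arm keeps its last pose, push and grip.
It fails at once if the camera or its stand is touched (contact force between camera_stand and anything else above 1 N).
It fails at once if another coupon is pulled out or displaced by more than 12 mm (distance of any of white_coupon, blue_coupon from where it was at the start of the episode above 0.012 m).
It fails at once if the bottle, jar, mouse or screwdriver is moved by more than 30 mm (distance of any of wash_bottle, amber_jar, mouse, screwdriver from where it was at the start of the episode above 0.03 m).
It also fails if it takes over 35 s, if anything falls off the work surface, if the arm or the gripper's body presses on something with over 40 N, if the wrist force passes 120 N, or if a joint passes its speed limit or range.

## Working session

There is one attempt and no reset: what is moved stays moved. The work goes in short steps, Python scripts to look and compute and a tool call to move; the robot and the scene stay as the last step left them, time stands still between calls to the robot, and variables do not carry over. Pictures are saved under pics/ and viewed, at most 10 in all, crops included, and the job is handed in when it is done.

Besides the shell and the picture viewer there is one more tool, called after "Emit:" in YAML: its name, and indented under it one key for each argument. move_arm: Moves the arm, as the interface text tells. Its arguments: {"type":"object","properties":{"plan":{"type":"array"}},"required":["plan"]}

```bash
mkdir -p pics; cat > h.py <<'E'
import numpy as np, cv2
from rig import manip
from scipy.spatial.transform import Rotation as R
def snap(n,f=None):
    P=manip.camera_params(n); im,d=manip.camera(n)
    if f: cv2.imwrite('pics/'+f,cv2.cvtColor(im,cv2.COLOR_RGB2BGR))
    return im,d,P
def cloud(d,P):
    v,u=np.mgrid[:d.shape[0],:d.shape[1]]; K=P['mtx']
    p=np.stack([(u-K[0,2])/K[0,0]*d,(v-K[1,2])/K[1,1]*d,d],-1)
    T=P['world_from_camera']; return p@T[:3,:3].T+T[:3,3]
E
python3 - <<'E'
from h import *
for n in ['scene','side']:
    im,d,P=snap(n,n+'0.png'); C=cloud(d,P)
    print(n,P['world_from_camera'].round(3).tolist())
    for l in ['yellow_coupon','yellow_coupon_patch','white_coupon','blue_coupon','rack','camera_stand','lens','wash_bottle','amber_jar','mouse','screwdriver']:
        for r in manip.regions_of(n,l)[:4]:
            m=r['pixels']&(d>0); q=C[m]
            print(l,round(r['conf'],2),[int(x) for x in r['rect']],np.median(q,0).round(3) if len(q) else '',q.min(0).round(3) if len(q) else '',q.max(0).round(3) if len(q) else '')
print(manip.get_obs()['clock'],manip.hold_point_z)
E
```

```text
scene [[-0.043, 0.632, -0.773, 1.523], [0.999, 0.016, -0.042, 0.01], [-0.014, -0.774, -0.632, 0.979], [0.0, 0.0, 0.0, 1.0]]
yellow_coupon 0.64 [359, 242, 28, 31] [0.828 0.173 0.304] [ 0.492  0.157 -0.003] [0.861 0.22  0.322]
yellow_coupon 0.58 [210, 236, 14, 20] [ 0.558 -0.227  0.051] [ 0.507 -0.253  0.02 ] [ 0.569 -0.206  0.101]
yellow_coupon 0.19 [364, 215, 25, 21] [0.412 0.269 0.025] [ 0.344  0.232 -0.001] [0.443 0.311 0.038]
yellow_coupon_patch 0.5 [211, 236, 13, 22] [ 0.558 -0.227  0.053] [ 0.511 -0.252  0.021] [ 0.569 -0.206  0.102]
white_coupon 0.45 [204, 218, 10, 18] [ 0.475 -0.263  0.072] [ 0.398 -0.289 -0.002] [ 0.518 -0.245  0.102]
blue_coupon 0.62 [206, 229, 9, 21] [ 0.518 -0.247  0.075] [ 0.473 -0.264  0.024] [ 0.557 -0.231  0.103]
blue_coupon 0.35 [330, 235, 70, 135] [0.875 0.189 0.018] [ 0.445  0.115 -0.004] [0.921 0.333 0.402]
blue_coupon 0.27 [363, 215, 26, 22] [0.409 0.271 0.024] [ 0.322  0.232 -0.006] [0.443 0.316 0.038]
blue_coupon 0.24 [202, 229, 31, 40] [ 0.563 -0.231  0.022] [ 0.433 -0.299 -0.004] [ 0.596 -0.185  0.042]
rack 0.97 [264, 243, 24, 33] [ 0.556 -0.0
[... 2079 characters left out ...]
mera_stand 0.74 [311, 81, 49, 120] [0.843 0.178 0.127] [ 0.746  0.108 -0.751] [1.54  1.946 0.401]
camera_stand 0.5 [259, 269, 7, 22] [ 0.465 -0.268  0.058] [ 0.456 -0.286  0.017] [ 0.48  -0.241  0.102]
lens 0.86 [317, 106, 32, 24] [0.801 0.163 0.288] [0.749 0.148 0.245] [0.851 0.203 0.322]
wash_bottle 0.58 [271, 116, 21, 45] [0.672 0.402 0.074] [ 0.643  0.382 -0.008] [0.748 0.67  0.163]
amber_jar 0.8 [296, 320, 20, 33] [ 0.537 -0.47   0.054] [ 0.516 -0.482 -0.005] [ 0.574 -0.375  0.078]
mouse 0.66 [198, 177, 28, 18] [0.383 0.256 0.021] [ 0.331  0.221 -0.006] [0.434 0.349 0.034]
screwdriver 0.91 [217, 361, 68, 12] [ 0.371 -0.492  0.018] [ 0.32  -0.504 -0.005] [ 0.478 -0.455  0.03 ]
1.2 0.0188
```

```bash
python3 - <<'E'
import cv2,numpy as np
a=cv2.imread('pics/scene0.png');b=cv2.imread('pics/side0.png')
A=cv2.resize(a[180:370,120:480],(800,422),interpolation=cv2.INTER_CUBIC)
cv2.imwrite('pics/sc.png',A)
B=cv2.resize(b[70:380,170:390],(426,600),interpolation=cv2.INTER_CUBIC)
cv2.imwrite('pics/sd.png',B)
E
```

```text
(no output)
```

View pics/sc.png

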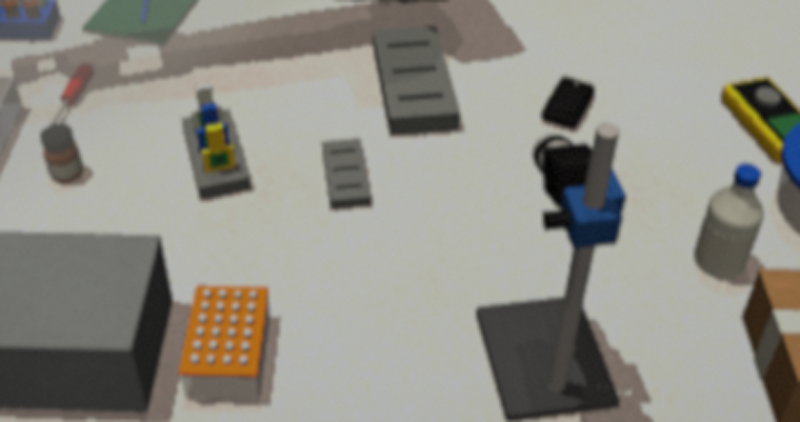

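View pics/sd.png

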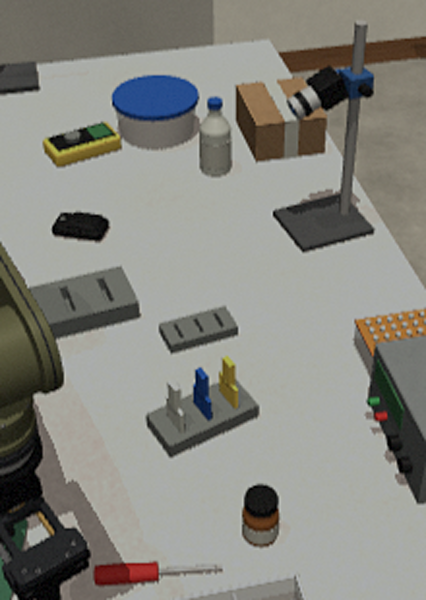

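```bash
python3 - <<'E'
from h import *
o=manip.get_obs(); T=np.eye(4); T[:3,:3]=R.from_rotvec(o['tcp_rot']).as_matrix(); T[:3,3]=o['tool_pos']
P=manip.camera_params('wrist'); print(T.round(3)); print((np.linalg.inv(T)@P['world_from_camera']).round(3)); print(P['mtx'].round(1))
for n in ['side','scene']:
    im,d,P=snap(n); C=cloud(d,P)
    r=manip.regions_of(n,'lens')[0]; m=r['pixels']&(d>0); q=C[m]; c=im[m]
    k=(np.linalg.norm(q-np.median(q,0),axis=1)<.15); q=q[k]
    u,s,v=np.linalg.svd(q-q.mean(0),full_matrices=False); print(n,len(q),q.mean(0).round(3),s.round(3),v.round(3).tolist())
    r=manip.regions_of(n,'camera_stand')[0]; m=r['pixels']&(d>0); q=C[m]
    b=q[(q[:,2]<.03)&(q[:,2]>.01)]; print('base',len(b),cv2.minAreaRect(b[:,:2].astype(np.float32)))
    i=max(manip.regions_of(n,'rack')[:3],key=lambda r:(-abs(np.median(C[r['pixels']&(d>0)],0)[1]+.25)))
    q=C[i['pixels']&(d>0)]; b=q[(q[:,2]>.015)&(q[:,2]<.032)]; print('rack',len(b),cv2.minAreaRect(b[:,:2].astype(np.float32)))
E
```

```text
[[ 0.919  0.395 -0.     0.257]
 [ 0.395 -0.919 -0.    -0.597]
 [-0.     0.    -1.     0.215]
 [ 0.     0.     0.     1.   ]]
[[-0.001 -0.969 -0.245  0.069]
 [ 1.    -0.001 -0.    -0.   ]
 [-0.    -0.245  0.969 -0.171]
 [ 0.     0.     0.     1.   ]]
[[319.5   0.  278. ]
 [  0.  319.5 207.2]
 [  0.    0.    1. ]]
side 481 [0.8   0.167 0.29 ] [0.602 0.344 0.194] [[-0.891, -0.101, -0.443], [-0.41, 0.599, 0.688], [-0.196, -0.794, 0.575]]
base 728 ((0.8296793103218079, 0.18212401866912842), (0.1500367820262909, 0.1343933492898941), 10.811201095581055)
rack 802 ((0.5085262060165405, -0.24810700118541718), (0.15245944261550903, 0.08077020198106766), 19.10262680053711)
scene 562 [0.822 0.176 0.301] [0.663 0.354 0.193] [[0.917, 0.155, 0.367], [-0.383, 0.592, 0.709], [-0.107, -0.791, 0.603]]
base 2155 ((0.836462676525116, 0.18999816477298737), (0.15128318965435028, 0.13064955174922943), 10.046080589294434)
rack 373 ((0.5185290575027466, -0.24002374708652496), (0.15090660750865936, 0.07201869785785675), 18.686607360839844)
```

Emit:
move_arm:
  plan:
    - [[0.7, -0.37, 0, 0, 0, 0.07, 1], [0.7, -0.37, 0, 0, 0, 0.07, 1], [0.7, -0.37, 0, 0, 0, 0.07, 1]]

```text
clock: 1.98
tool_pos: [0.3574, -0.4719, 0.2148]
tcp_rot: [-3.098, -0.522, -0.001]
ft_force: [0.6, -0.8, -0.0]
width: 0.0951
gripper_force: 0.0
```

Emit:
move_arm:
  plan:
    - [[0.7, -0.3, 0, 0, 0, 0, 1], [0.7, -0.3, 0, 0, 0, 0, 1], [0.7, -0.3, 0, 0, 0, 0, 1]]

```text
clock: 2.35
tool_pos: [0.4706, -0.3693, 0.2149]
tcp_rot: [3.097, 0.524, 0.001]
ft_force: [-0.1, 0.4, 0.2]
width: 0.0955
gripper_force: 0.0
```

Emit:
move_arm:
  plan:
    - [[0.6, -0.3, 0, 0, 0, 0, 1], [0.6, -0.3, 0, 0, 0, 0, 1], [0.6, -0.3, 0, 0, 0, 0, 1], [0.6, -0.3, 0, 0, 0, 0, 1]]

```text
clock: 2.85
tool_pos: [0.5626, -0.2754, 0.2145]
tcp_rot: [3.098, 0.522, -0.001]
ft_force: [0.2, 0.7, 0.8]
width: 0.0954
gripper_force: 0.0
```

```bash
python3 - <<'E'
from h import *
im,d,P=snap('wrist','w1.png'); C=cloud(d,P)
o=manip.get_obs(); M=R.from_rotvec(o['tcp_rot']).as_matrix(); print(M.round(3).tolist(),o['tool_pos'])
for l in ['yellow_coupon','blue_coupon','white_coupon','rack']:
    for r in manip.regions_of('wrist',l)[:3]:
        m=r['pixels']&(d>0); q=C[m]; t=q[(q[:,2]>.09)&(q[:,2]<.115)]
        print(l,round(r['conf'],2),r['rect'],np.median(q,0).round(3),np.percentile(q,[1,99],0).round(3).tolist())
        if len(t)>10: print('  tabtop',len(t),cv2.minAreaRect(t[:,:2].astype(np.float32)),np.median(t[:,2]))
        if l=='rack':
            b=q[(q[:,2]>.02)&(q[:,2]<.03)]
            if len(b)>10: print('  ',cv2.minAreaRect(b[:,:2].astype(np.float32)))
E
```

```text
[[0.945, 0.326, -0.001], [0.326, -0.945, -0.0], [-0.001, 0.0, -1.0]] [ 0.56208442 -0.27619949  0.21454609]
yellow_coupon 0.71 [212.4, 182.7, 46.4, 21.6] [ 0.555 -0.232  0.074] [[0.544, -0.252, 0.021], [0.562, -0.211, 0.103]]
  tabtop 318 ((0.552356481552124, -0.23138268291950226), (0.01038601715117693, 0.021794578060507774), 18.8858642578125) 0.10133255414273878
white_coupon 0.88 [216.5, 257.3, 41.5, 14.6] [ 0.471 -0.26   0.051] [[0.46, -0.283, 0.024], [0.476, -0.239, 0.078]]
rack 0.85 [204.4, 153.9, 67.6, 118.2] [ 0.531 -0.242  0.026] [[0.447, -0.293, 0.004], [0.588, -0.193, 0.028]]
  tabtop 20 ((0.5266197323799133, -0.240067258477211), (0.046373941004276276, 0.02155715972185135), 18.89876365661621) 0.10102548615801932
   ((0.5140494108200073, -0.24407191574573517), (0.14080627262592316, 0.0719844251871109), 18.680198669433594)
rack 0.59 [0.0, 191.0, 39.1, 55.7] [0.43  0.001 0.026] [[0.393, -0.01, 0.0], [0.456, 0.034, 0.041]]
   ((0.42970627546310425, 0.00020934268832206726), (0.06469400972127914, 0.024349011480808258), 30.464832305908203)
rack 0.58 [62.0, 82.0, 66.2, 113.8] [ 0.546 -0.06   0.02 ] [[0.485, -0.093, 0.003], [0.601, -0.025, 0.022]]
   ((0.5427743792533875, -0.057886697351932526), (0.11670268326997757, 0.05725683271884918), 9.319089889526367)
```

View pics/w1.png

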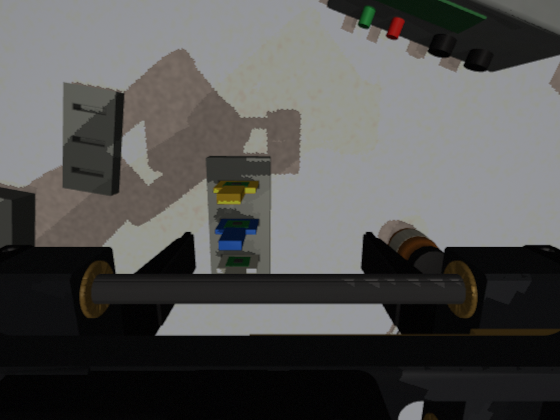

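```bash
python3 - <<'E'
import cv2
a=cv2.imread('pics/w1.png');cv2.imwrite('pics/w1c.png',cv2.resize(a[145:280,190:290],(444,600),interpolation=cv2.INTER_CUBIC))
E
```

```text
(no output)
```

View pics/w1c.png

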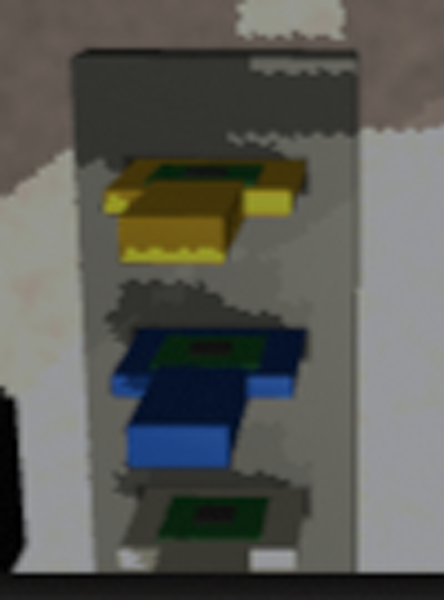

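Emit:
move_arm:
  plan:
    - [[0.03, -0.23, 0, 0, 0, 0, 1], [0.03, -0.23, 0, 0, 0, 0, 1], [0.03, -0.23, 0.3, 0, 0, 0, 1], [0.03, -0.23, 0.3, 0, 0, 0, 1]]

```text
clock: 3.6
tool_pos: [0.5495, -0.2295, 0.1493]
tcp_rot: [-3.092, -0.517, 0.014]
ft_force: [-0.5, -0.1, 0.5]
width: 0.095
gripper_force: 0.0
```

```bash
python3 - <<'E'
from h import *
snap('wrist');snap('wrist');o=manip.get_obs(); M=R.from_rotvec(o['tcp_rot']).as_matrix(); print(M.round(3).tolist(),o['tool_pos'],o['tcp_rot'])
print(M.T@(np.array([.5524,-.2314,.066])-o['tool_pos'])/.2)
E
```

```text
[[0.946, 0.325, -0.001], [0.325, -0.946, 0.0], [-0.0, -0.0, -1.0]] [ 0.55304541 -0.23102013  0.15505166] [-3.09827708e+00 -5.18237626e-01  8.02414244e-04]
[-0.00346515  0.00090304  0.44525964]
```

Settled on target. Descend and close.

Emit:
move_arm:
  plan:
    - [[0, 0, 0.2, 0, 0, 0, 1], [0, 0, 0.4, 0, 0, 0, 1], [0, 0, 0.44, 0, 0, 0, 1], [0, 0, 0.44, 0, 0, 0, 1], [0, 0, 0.44, 0, 0, 0, 1], [0, 0, 0.44, 0, 0, 0, 0], [0, 0, 0.44, 0, 0, 0, 0], [0, 0, 0.44, 0, 0, 0, 0], [0, 0, 0.44, 0, 0, 0, 0], [0, 0, 0.44, 0, 0, 0, 0], [0, 0, 0.44, 0, 0, 0, 0], [0, 0, 0.44, 0, 0, 0, 0]]

```text
clock: 5.2
tool_pos: [0.5532, -0.2302, 0.0666]
tcp_rot: [-3.098, -0.52, 0.0]
ft_force: [-0.2, -0.5, 0.0]
width: 0.0307
gripper_force: 0.0
```

Still closing; hold, then lift straight up.

Emit:
move_arm:
  plan:
    - [[0, 0, 0, 0, 0, 0, 0], [0, 0, 0, 0, 0, 0, 0], [0, 0, 0, 0, 0, 0, 0], [0, 0, 0, 0, 0, 0, 0]]

```text
clock: 5.7
tool_pos: [0.5532, -0.2302, 0.0666]
tcp_rot: [-3.098, -0.52, 0.0]
ft_force: [-0.1, -0.7, 0.5]
width: 0.0218
gripper_force: 30.0
```

Emit:
move_arm:
  plan:
    - [[0, 0, -0.05, 0, 0, 0, 0], [0, 0, -0.12, 0, 0, 0, 0], [0, 0, -0.25, 0, 0, 0, 0], [0, 0, -0.5, 0, 0, 0, 0], [0, 0, -0.8, 0, 0, 0, 0], [0, 0, -1, 0, 0, 0, 0], [0, 0, -1, 0, 0, 0, 0], [0, 0, -1, 0, 0, 0, 0]]

```text
clock: 6.7
tool_pos: [0.5529, -0.23, 0.2664]
tcp_rot: [-3.098, -0.52, 0.001]
ft_force: [-0.9, 0.5, -1.1]
width: 0.0218
gripper_force: 30.0
```

```bash
cat >> h.py <<'E'
def lensR(x): # x axis -> frame
    x=np.array(x)/np.linalg.norm(x); y=np.cross([0,0,1],x); y/=np.linalg.norm(y); return np.stack([x,y,np.cross(x,y)],1)
def go(p,Rl,o=None):  # tool target: x=lens x, y=-lens y, z=-lens z
    o=o or manip.get_obs(); M=R.from_rotvec(o['tcp_rot']).as_matrix(); Rt=Rl@np.diag([1,-1,-1])
    return (M.T@(np.array(p)-o['tool_pos'])/.2).round(3),(R.from_matrix(M.T@Rt).as_rotvec()/(np.pi/3)).round(3)
E
python3 - <<'E'
from h import *
Rl=lensR([.9,.13,.41]); print(go([.56,-.05,.31],Rl)); print(go([.56,.13,.36],Rl))
E
```

```text
(array([ 0.328, -0.839, -0.218]), array([-0.039,  0.404,  0.178]))
(array([ 0.621, -1.69 , -0.468]), array([-0.039,  0.404,  0.178]))
```

Emit:
move_arm:
  plan:
    - [[0.15, -0.4, -0.1, 0, 0.1, 0.05, 0], [0.25, -0.6, -0.2, 0, 0.2, 0.1, 0], [0.33, -0.84, -0.22, -0.04, 0.3, 0.15, 0], [0.33, -0.84, -0.22, -0.04, 0.4, 0.18, 0], [0.33, -0.84, -0.22, -0.04, 0.4, 0.18, 0], [0.33, -0.84, -0.22, -0.04, 0.4, 0.18, 0]]

```text
clock: 7.45
tool_pos: [0.5605, -0.0504, 0.3093]
tcp_rot: [-3.039, -0.214, -0.643]
ft_force: [0.4, -0.9, 0.2]
width: 0.0217
gripper_force: 30.0
```

```bash
python3 - <<'E'
from h import *
Rl=lensR([.9,.13,.41]); print(manip.get_obs()['width'],manip.get_obs()['tool_pos']);print(go([.56,.13,.36],Rl))
E
```

```text
0.02165646864339137 [ 0.56053031 -0.05041462  0.30929383]
(array([ 0.216, -0.893, -0.183]), array([ 0.002,  0.006, -0.002]))
```

Emit:
move_arm:
  plan:
    - [[0.1, -0.3, -0.18, 0, 0, 0, 0], [0.2, -0.6, -0.18, 0, 0, 0, 0], [0.22, -0.9, -0.18, 0, 0, 0, 0], [0.22, -0.9, -0.18, 0, 0, 0, 0], [0.22, -0.9, -0.18, 0, 0, 0, 0], [0.22, -0.9, -0.18, 0, 0, 0, 0]]

```text
clock: 8.2
tool_pos: [0.5612, 0.1302, 0.3605]
tcp_rot: [-3.04, -0.211, -0.646]
ft_force: [0.2, 0.3, -0.4]
width: 0.022
gripper_force: 30.0
```

```bash
python3 - <<'E'
from h import *
im,d,P=snap('wrist','w2.png'); C=cloud(d,P); np.savez('w2.npz',im=im,d=d,C=C)
for l in ['lens','camera_stand','yellow_coupon']:
    for r in manip.regions_of('wrist',l)[:2]:
        m=r['pixels']&(d>0); q=C[m]
        print(l,round(r['conf'],2),r['rect'],np.median(q,0).round(3),np.percentile(q,[1,99],0).round(3).tolist())
o=manip.get_obs();print(o['tool_pos'],o['clock'])
E
```

```text
lens 0.57 [237.8, 0.0, 46.5, 54.4] [0.766 0.174 0.284] [[0.752, 0.155, 0.253], [0.791, 0.197, 0.295]]
camera_stand 0.76 [231.1, 0.0, 77.8, 143.8] [0.801 0.18  0.016] [[0.752, 0.118, 0.01], [0.906, 0.252, 0.294]]
yellow_coupon 0.8 [240.7, 218.8, 72.9, 54.0] [0.566 0.13  0.36 ] [[0.55, 0.111, 0.308], [0.588, 0.153, 0.394]]
[0.56095706 0.13057187 0.3610454 ] 8.4
```

View pics/w2.png

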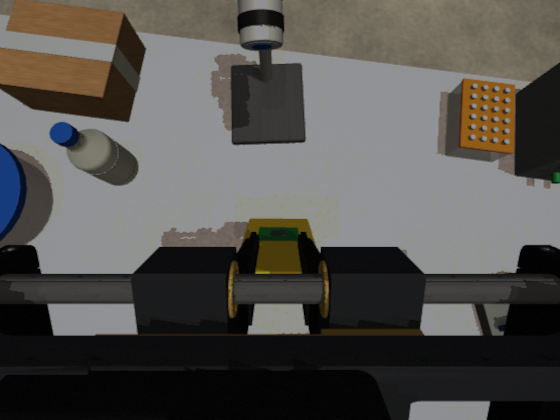

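Emit:
move_arm:
  plan:
    - [[0, 0, 0, 0, 0.17, 0, 0], [0, 0, 0, 0, 0.34, 0, 0], [0, 0, 0, 0, 0.5, 0, 0], [0, 0, 0, 0, 0.6, 0, 0], [0, 0, 0, 0, 0.6, 0, 0], [0, 0, 0, 0, 0.6, 0, 0]]

```text
clock: 9.15
tool_pos: [0.5612, 0.1316, 0.3627]
tcp_rot: [-2.655, -0.188, -1.536]
ft_force: [-0.1, -0.1, -0.4]
width: 0.0221
gripper_force: 30.0
```

```bash
python3 - <<'E'
from h import *
im,d,P=snap('wrist','w3.png'); C=cloud(d,P); np.savez('w3.npz',im=im,d=d,C=C)
for l in ['lens','camera_stand']:
    for r in manip.regions_of('wrist',l)[:2]:
        m=r['pixels']&(d>0); q=C[m]
        print(l,round(r['conf'],2),r['rect'],np.median(q,0).round(3),np.percentile(q,[1,99],0).round(3).tolist())
o=manip.get_obs();print(o['tool_pos'],o['clock'],o['qpos'])
v=cv2.imread('pics/w3.png');cv2.imwrite('pics/w3c.png',cv2.resize(v[0:240,160:400],(600,600),interpolation=cv2.INTER_CUBIC))
E
```

```text
lens 0.8 [244.0, 101.1, 41.6, 81.2] [0.79  0.178 0.295] [[0.752, 0.155, 0.249], [0.836, 0.206, 0.321]]
camera_stand 0.97 [236.3, 21.7, 59.6, 227.1] [0.82  0.187 0.302] [[0.752, 0.154, 0.014], [0.893, 0.257, 0.4]]
[0.56146148 0.13191134 0.36299992] 9.3 [ 0.13620561 -0.69788031  2.29969388  0.0061933   0.4900464   1.56176502]
```

View pics/w3c.png

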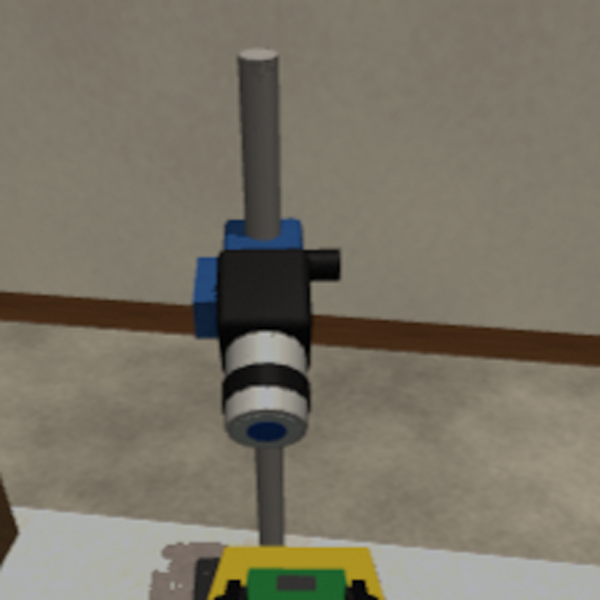

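```bash
python3 - <<'E'
from h import *
from scipy.optimize import least_squares
z=np.load('w3.npz'); C=z['C']; d=z['d']; im=z['im'].astype(int)
c0=C[172,267]; print('glass',c0,C[171:174,265:270].reshape(-1,3).mean(0))
def cr(x0,x1,y0,y1):
    q=C[int(y0*.4):int(y1*.4)+1,160+int(x0*.4):160+int(x1*.4)+1].reshape(-1,3); return q[np.linalg.norm(q-c0,axis=1)<.2]
def plane(q):
    for _ in range(3):
        m=np.median(q,0) if _==0 else q.mean(0); n=np.linalg.svd(q-q.mean(0))[2][-1]; e=abs((q-q.mean(0))@n); q=q[e<=max(np.percentile(e,85),.0005)]
    return q.mean(0),n,e.std()
t=plane(cr(228,302,260,312)); print('top',t)
b=cr(215,315,335,440)
def ax(p): return np.array([np.cos(p[0])*np.cos(p[1]),np.sin(p[0])*np.cos(p[1]),np.sin(p[1])])
def f(p,q):
    a=ax(p); w=q-(c0+lensR(a)[:,1]*p[2]+lensR(a)[:,2]*p[3]); w=w-np.outer(w@a,a); return np.linalg.norm(w,axis=1)-.0225
p=np.array([.14,.42,0,0])
for _ in range(4):
    s=(b-c0)@ax(p); q=b[(s>.004)&(s<.043)]; q=q[abs(f(p,q))<(.012 if _==0 else .005)]
    p=least_squares(f,p,args=(q,),loss='soft_l1',f_scale=.001).x; print(p.round(4),len(q),f(p,q).std())
a=ax(p);F=lensR(a); c=c0+F[:,1]*p[2]+F[:,2]*p[3]
# blue glass pixels
v,u=np.nonzero((im[...,2]>im[...,0]+40)&(np.linalg.norm(C-c0,axis=2)<.03)); g=C[v,u]; print('blue',len(g),u.mean(),v.mean(),g.mean(0)); print('plane',plane(g))
s=((g-c)@a); print('axial glass',np.median(s),'front rim',np.percentile((b-c)@a,[1,3,5]))
L=c+a*np.median(s); print('lens',L,'axis',a,'focus',L-.14*a,'topn.a',t[1]@a)
E
```

```text
glass [0.75826044 0.17279983 0.26400269] [0.75818274 0.17278422 0.26405769]
top (array([0.81193511, 0.18230698, 0.3131122 ]), array([ 0.38764516,  0.06623369, -0.91942609]), np.float64(0.00019609104396068632))
[ 0.1689  0.39    0.0004 -0.0026] 927 0.0010048624148500907
[ 1.738e-01  3.876e-01  3.000e-04 -2.500e-03] 927 0.0010021003550611171
[ 1.738e-01  3.876e-01  3.000e-04 -2.500e-03] 927 0.0010021003333377887
[ 1.738e-01  3.876e-01  3.000e-04 -2.500e-03] 927 0.0010021003333377887
blue 58 266.0 171.81034482758622 [0.757704   0.17394336 0.26457403]
plane (array([0.75786383, 0.17387614, 0.26422688]), array([0.90244052, 0.15811163, 0.40075156]), np.float64(0.00013604382053991886))
axial glass -9.376288604739661e-05 front rim [-0.00062096 -0.00033704 -0.00018016]
lens [0.75905975 0.17323665 0.26164151] axis [0.91185225 0.1601068  0.37800964] focus [0.63140043 0.1508217  0.20872016] topn.a 0.016527649715388466
```

```bash
cat >> h.py <<'E'
A=np.array([.908,.160,.390]); A=A/np.linalg.norm(A); LC=np.array([.7585,.1736,.2630]); RL=lensR(A); F=LC-.14*A
def tcp(up=0,off=(.0029,0,.0236)): return F-RL@np.diag([1,-1,-1])@np.array(off)+RL[:,2]*up
E
python3 - <<'E'
from h import *
z=np.load('w3.npz');im=z['im'].astype(int);C=z['C'];o=manip.get_obs();M=R.from_rotvec(o['tcp_rot']).as_matrix()
q=(C-o['tool_pos'])@M; m=(im[...,1]>im[...,0]*1.5)&(im[...,1]>im[...,2]*1.3)&(np.linalg.norm(q,axis=2)<.1)
print(m.sum(),np.percentile(q[m],[2,50,98],0).round(4))
m=(im[...,0]>im[...,2]*2)&(np.linalg.norm(q,axis=2)<.1)&(q[...,2]>.006);print(m.sum(),np.percentile(q[m],[2,50,98],0).round(4))
print(F,tcp(),go(tcp(.12),RL),go(tcp(),RL))
E
```

```text
418 [[ 0.0021 -0.0116 -0.0046]
 [ 0.0026  0.0015  0.02  ]
 [ 0.0093  0.0126  0.0344]]
750 [[ 0.0014 -0.0207  0.0066]
 [ 0.0018  0.0003  0.0435]
 [ 0.0034  0.0214  0.0587]]
[0.63151732 0.1512242  0.20845898] [0.61983241 0.14916518 0.22906464] (array([-0.068, -0.037,  0.117]), array([ 0.023, -0.62 , -0.024])) (array([-0.431, -0.046,  0.594]), array([ 0.023, -0.62 , -0.024]))
```

Emit:
move_arm:
  plan:
    - [[0, 0, 0, 0, -0.17, 0, 0], [-0.03, -0.02, 0.05, 0.01, -0.34, 0, 0], [-0.06, -0.03, 0.1, 0.02, -0.5, -0.02, 0], [-0.07, -0.04, 0.12, 0.02, -0.62, -0.02, 0], [-0.07, -0.04, 0.12, 0.02, -0.62, -0.02, 0], [-0.15, -0.04, 0.22, 0.02, -0.62, -0.02, 0], [-0.25, -0.04, 0.35, 0.02, -0.62, -0.02, 0], [-0.35, -0.04, 0.48, 0.02, -0.62, -0.02, 0], [-0.42, -0.05, 0.57, 0.02, -0.62, -0.02, 0], [-0.43, -0.05, 0.59, 0.02, -0.62, -0.02, 0], [-0.43, -0.05, 0.59, 0.02, -0.62, -0.02, 0], [-0.43, -0.05, 0.59, 0.02, -0.62, -0.02, 0]]

```text
clock: 10.8
tool_pos: [0.6186, 0.1501, 0.2298]
tcp_rot: [-3.034, -0.258, -0.619]
ft_force: [0.3, 0.2, 0.2]
width: 0.022
gripper_force: 30.0
```

```bash
python3 - <<'E'
from h import *
side=snap('side','side1.png'); sc=snap('scene','scene1.png'); o=manip.get_obs(); print(o['clock'],o['width'],go(tcp(),RL))
for n,(im,d,P) in (('side',side),('scene',sc)):
    C=cloud(d,P); i=im.astype(int); near=np.linalg.norm(C-F,axis=2)<.09
    m=near&(i[...,0]>i[...,2]*1.8)&(i[...,0]>70); q=(C[m]-F)@RL
    print(n,'yellow lens-frame',len(q),np.percentile(q,[2,50,98],0).round(4).tolist())
    m=near&(i[...,1]>i[...,0]*1.3)&(i[...,1]>i[...,2]*1.2); q=(C[m]-F)@RL
    if len(q): print(' green',len(q),np.percentile(q,[2,50,98],0).round(4).tolist())
im=cv2.imread('pics/side1.png'); cv2.imwrite('pics/s1c.png',cv2.resize(im[60:320,200:400],(462,600),interpolation=cv2.INTER_CUBIC))
E
```

```text
10.9 0.02173574725376259 (array([0.004, 0.006, 0.004]), array([ 0.002, -0.002, -0.004]))
side yellow lens-frame 26 [[-0.011, -0.0268, -0.025], [-0.0071, -0.0199, 0.0069], [-0.0033, -0.01, 0.0214]]
 green 5 [[-0.0113, -0.0216, 0.0294], [-0.0084, -0.0194, 0.0436], [-0.0003, -0.013, 0.0562]]
scene yellow lens-frame 370 [[-0.0041, -0.016, -0.0352], [0.0007, 0.0037, 0.0054], [0.0091, 0.0245, 0.057]]
 green 61 [[-0.0024, -0.0067, -0.0098], [0.0012, 0.0038, -0.0007], [0.0049, 0.0149, 0.0099]]
```

View pics/s1c.png

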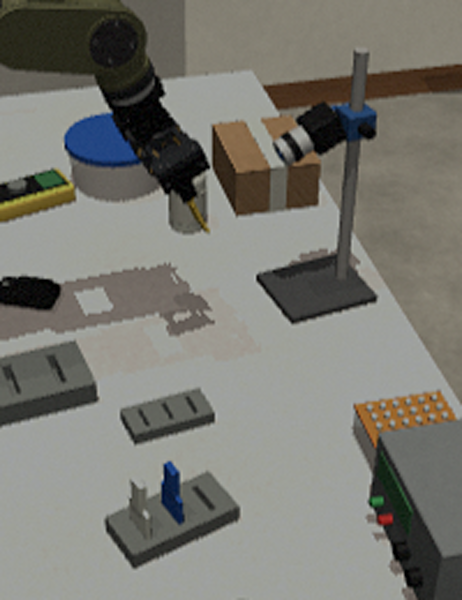

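The crop shows the coupon at (203,215), tilted and facing the lens at (290,150). The white and blue coupons are still in their slots. The scene view puts the patch about 4 mm from the focus point. I'll let the arm settle, then hand in.

Emit:
move_arm:
  plan:
    - [[0, 0, 0, 0, 0, 0, 0], [0, 0, 0, 0, 0, 0, 0], [0, 0, 0, 0, 0, 0, 0], [0, 0, 0, 0, 0, 0, 0]]

```text
clock: 11.4
tool_pos: [0.6181, 0.15, 0.2277]
tcp_rot: [-3.036, -0.258, -0.614]
ft_force: [-0.7, 0.0, -0.8]
width: 0.022
gripper_force: 30.0
```

```bash
python3 - <<'E'
from h import *
o=manip.get_obs(); print(go(tcp(),RL),np.abs(o['qd']).max(),o['gripper_force']); print(manip.finish_job())
E
```

```text
(array([ 0.01 ,  0.005, -0.003]), array([ 0.002,  0.001, -0.004])) 0.0013767632755598799 29.996116161346436
the job is handed in; nothing more can be done
None
```

I handed the job in at about 11.4 s with the yellow coupon held still in front of the lens; my last measurements put the patch about 4 mm from the focus point and the face square to the camera within about 0.01 rad, but the hand-in gave no verdict.

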